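Put the used stamp back and present the spare plate from under the cover flap

ROBOT

A 7-joint arm with a two-finger parallel gripper is mounted at the origin on the work surface. World frame = base frame: x ahead of the robot, y to its left, z up, the work surface at z = 0. Lengths are in mm, angles in rad, forces in N, time in s.
With the tool pointing down it reaches from about 425 to 925 mm from the base axis. Payload 6.8 kg.
Tool frame: the origin (TCP) lies midway between the tips of the shut fingers; the grasp point (between the pads) lies 19 mm behind it; y points along the fingers, x is the direction in which the jaws open and shut, and the axes are right-handed (so a half turn about y gives the same grasp; the last joint's range is limited). The gripper opens to 88 mm and grips with 3 to 60 N. Pads are 20 mm wide; open, the fingers measure 115 mm over their backs; the gripper's body (75 mm by 178 mm) begins 61 mm behind the grasp point.
Start: joints at [-1.222, 0.477, 0.022, 1.555, -0.011, 1.109, -0.083], TCP at [297.727, 605.81, 222.664] pointing down, gripper open.
Joint ranges: [-2.96, 2.96], [-0.34, 2.1], [-1.41, 1.46], [0.24, 2.44], [-1.37, 4.51], [0.17, 1.92], [-2.96, 2.96]. Speed limits (rad/s): [2.39, 2.39, 3.14, 3.14, 3.14, 3.14, 3.14].

INTERFACE

Orientations are given as a rotation vector (axis times angle).
In Python, from workcell import status, eyes, workorder gives the robot as it stands.
- The arm moves only by the tool arm_command, never from a script. Its argument "targets" is a list of rows, each an object of numbers: "dx", "dy", "dz": the shift along the tool's x, y, z in cm; "turn": the turn about the tool's y in degrees. In form: [{"dx": .., "dy": .., "dz": .., "turn": ..}, ...]. A call has 1 to 5 rows; each row shifts and turns the pose as measured when the row begins, along the tool's axes as they then stand; what a row does not reach is not made up. A row lasts 1/8 s, in which the tool goes at most 62.5 mm and 10.7 degrees, less where a joint would pass 70% of its speed; a pose out of reach is approached as far as the arm can. A call is refused whole if a number of a shift passes 6.25 or a number of a turn 10.7, either way. A call with a gripper value outside its range is refused whole. "hand" is the opening, from 0 (shut) to 1 (fully open), set as the call begins (left out, the last holds). The fingers move at their own pace and stop on an object; "squeeze" is the grip in N (left out, the last holds). Time passes only in rows, so rows that do not move let the fingers close. It gives the time, the measured TCP pose, the force and the opening at its end, in the units of the state.
- status.read_state(): the state, without advancing time (a new reading comes with each control period).
- eyes.grab_frame(name): name is "scene" or "side" or "wrist"; returns a dict with "color" (384x512x3 uint8, blue, green, red), "fx", "fy", "cx", "cy" (pixels), "D" ([k1, k2, p1, p2, k3] as OpenCV has them; the pictures are not rectified), "T" (4x4, takes a point from camera to world coordinates); the wrist camera has in their place "tool_from_camera" (4x4, takes a point from camera to tool coordinates, whose origin is the TCP and whose axes are the tool frame's). Camera axes: x right, y up, looking along -z (the intrinsics and any distortion apply to the point x, -y, -z); pixel columns grow to the right and rows downward; lengths in mm; the calibration is good to about 2 mm. A picture is of the moment at which its call begins: read the wrist's pose just before it. There is no depth.
- workorder.job_done(): hands the job in, once; it reports no verdict.
The state is a dict: "time": time; "joints": joint angles; "joint_velocities": joint speeds; "effort": joint torques, N m; "eef_pos": TCP position; "ee_rot": TCP orientation; "force": force on the tool from outside, world axes, zero at the start; "torque": the same for the moment, N m; "width": opening from 0.0 (shut) to 1.0 (fully open).
Only numpy, scipy, OpenCV 4.12 (cv2) and the standard library are available. Lean on these libraries where they do the work, as an engineer would, in place of code of your own. Each camera call takes 0.05 s, during which the arm holds its last target. There are 200 camera calls.

TASK

First put the loose stamp back into the empty pocket of the wooden tray, standing flat on the pocket floor with its tab pointing the same way as the tab of the stamp already there, and let go of it. Then swing the cover flap of the wooden case right back and leave it standing open, draw the steel plate up out of the slot inside the case, and hold it upright over the middle of the stone slab, its lower edge clearly more than 100 mm above the stone. Finish while still holding it there, still, in the gripper; leave the other stamp, the pounder, the jar and the awl where they are.

Things in the scene. Friction and masses are not known exactly. Their poses are not given: they have to be found in the camera images.
- stamp: the loose dark steel stamp, 0.2 to 0.4 kg, lying on the bench: a block 50 (x) x 24 (y) x 32 (z) mm with a small tab 14 long, 12 wide, 14 high at the foot of its +x end (64 mm long overall). Origin: underside, middle of the overall length, so the block spans x -32..18 mm and the tab x 18..32 mm. z is up; x points along the tab.
- stamp_tab (a point): the end of the loose stamp's tab, 32 mm along +x from its origin, 7 mm up
- tray: fixed light-wood tray 92 (x) x 136 (y) x 12 (z) mm, with two pockets, each 72 (x) x 36 (y) mm, 8 mm deep, centred at y +40 and -40 mm; pocket floors are 4 mm above the bench. Origin: centre of the underside. The pocket at -y holds the other stamp, whose tab points to the tray's +x (roughly away from the robot). The tray may stand on either side of the bench.
- pocket (a point): centre of the empty pocket's floor (tray frame: y +40 mm, 4 mm up); axes as the tray's. The stamp belongs here with its tab towards this +x.
- stamp2: the other stamp, same as the loose one, standing in the tray's other pocket; leave it alone
- case: fixed wooden case 120 (x) x 170 (y) x 85 (z) mm, walls 6 mm, floor 5 mm, open-topped under its cover flap. Origin: centre of the underside; x points from the front (robot side) to the hinge side. It may stand on either side of the bench. Inside is a fixed wooden foot 82 x 50 x 20 mm with a slot 13 mm wide along x, 16 mm deep, that holds the steel plate.
- hinge_line (a point): middle of the flap's hinge axis: on the case at x +60 mm, z 85 mm; the axis runs along the case's y
- flap (a joint): angle of the cover flap, rad: 0 shut (level), growing as its front edge swings up and back; 1.57 upright, stop at 1.95 (leaning back). A stiff hinge (0.16 N m friction) lets it stay wherever it is left; it may start slightly ajar. Flap: 120 x 170 x 8 mm, 0.15 kg.
- flap_bar (a point): middle of the round steel bar handle (10 mm diameter, 90 mm between its two posts) that stands on the flap near its front edge, parallel to the hinge: 108 mm from the hinge along the flap, 48 mm above the flap's underside (40 mm over its outer face, so behind the flap once it stands open). Being round it can turn between fingers that pinch it across the hinge direction.
- insert: the steel plate hidden in the case, 0.2 to 0.4 kg, 10 mm thick (y): lower part 60 (x) x 46 (z) mm, above it a tab 36 (x) x 18 (z) mm, 64 mm high in all. It stands upright in the slot, its plane along the case's x, lower 16 mm in the slot, lower edge 9 mm above the bench. Origin: middle of its lower edge. z up.
- slab: fixed polished stone slab 100 x 100 x 20 mm; origin: centre of the underside
- slab_top (a point): centre of the slab's top face, 20 mm above the bench
- pounder: wooden pounder, round head 84 mm across, 115 mm tall; leave alone
- jar: small glass jar, 60 mm across, 75 mm tall; leave alone
- awl: awl with a wooden handle, about 170 mm long, lying; leave alone
Mind the look-alikes: they are no part of the job. What is shaped like the stamp but turquoise or yellow is not meant. Leave any turquoise look-alike of the tray alone.

How it is judged:
By the outcome, as a careful person would: the job done as asked, in the order asked, and still so for the second after the job is handed in, while the arm keeps its last pose, push and grip.
It also fails if it takes over 72 s, if anything falls off the work surface, if the arm or the gripper's body presses on something with over 40 N, if the wrist force passes 120 N, or if a joint passes its speed limit or range.

## Working session

There is one attempt and no reset: what is moved stays moved. The work goes in short steps, Python scripts to look and compute and a tool call to move; the robot and the scene stay as the last step left them, time stands still between calls to the robot, and variables do not carry over. Pictures are saved under pics/ and viewed, about 8 in all and at most 12, crops included, and the job is handed in when it is done.

Besides the shell and the picture viewer there is one more tool, called after ">>>" by a JSON object that holds its "api" and its "payload". arm_command: Moves the arm, as the interface text tells. Its arguments: {"type":"object","properties":{"targets":{"type":"array","items":{"type":"object","properties":{"dx":{"type":"number"},"dy":{"type":"number"},"dz":{"type":"number"},"turn":{"type":"number"}}}},"hand":{"type":"number"},"squeeze":{"type":"number"}},"required":["targets"]}

```bash
ls; mkdir -p pics; cat > h.py <<'E'
import numpy as np,cv2
from scipy.spatial.transform import Rotation as R
from workcell import status,eyes,workorder
def toolT(s=None):
    s=s or status.read_state(); T=np.eye(4); T[:3,:3]=R.from_rotvec(s['ee_rot']).as_matrix(); T[:3,3]=s['eef_pos']; return T
def grab(n):
    T=toolT(); f=eyes.grab_frame(n)
    if 'T' not in f: f['T']=T@np.array(f['tool_from_camera'])
    f['T']=np.array(f['T']); f['K']=np.array([[f['fx'],0,f['cx']],[0,f['fy'],f['cy']],[0,0,1]]); f['D']=np.array(f['D'],float); return f
def save(n,name):
    f=grab(n); np.savez('pics/'+name+'.npz',color=f['color'],T=f['T'],K=f['K'],D=f['D']); cv2.imwrite('pics/'+name+'.png',f['color']); return f
def load(name): return dict(np.load('pics/'+name+'.npz'))
def ray(f,uv):
    p=cv2.undistortPoints(np.array(uv,float).reshape(-1,1,2),f['K'],f['D']).reshape(-1,2)
    d=np.c_[p[:,0],-p[:,1],-np.ones(len(p))]@f['T'][:3,:3].T
    return f['T'][:3,3],d
def onz(f,uv,z):
    o,d=ray(f,uv); return o+d*((z-o[2])/d[:,2])[:,None]
def proj(f,P):
    P=np.array(P,float).reshape(-1,3); q=(P-f['T'][:3,3])@f['T'][:3,:3]
    return cv2.projectPoints(q*[1,-1,-1],np.zeros(3),np.zeros(3),f['K'],f['D'])[0].reshape(-1,2)
E
python3 - <<'E'
from h import *
s=status.read_state(); print(s); print(toolT().round(3))
a=save('scene','scene0');b=save('side','side0');print(a['T'].round(2),b['T'].round(2),a['K'],a['D'],b['D'])
cv2.imwrite('pics/two.png',cv2.resize(np.vstack([a['color'],b['color']]),(800,1200))[:600]) 
cv2.imwrite('pics/a.png',cv2.resize(a['color'],(800,600),interpolation=cv2.INTER_CUBIC));cv2.imwrite('pics/b.png',cv2.resize(b['color'],(800,600),interpolation=cv2.INTER_CUBIC))
E
```

```text
pics
{'time': 0.0, 'joints': array([-1.22210783,  0.47778841,  0.02233155,  1.55640771, -0.01148004,
        1.10930117, -0.08309856]), 'joint_velocities': array([ 0.00054754, -0.00159379,  0.00175596,  0.00051782, -0.00020671,
       -0.0003488 , -0.00041799]), 'effort': array([-4.94676733e-04, -5.82855713e+01,  1.53381284e+00, -2.72610140e+01,
       -5.43926668e-02,  1.66735874e-02,  1.34468100e-04]), 'eef_pos': array([297.47647867, 605.26381615, 221.70788066]), 'ee_rot': array([-1.39240039, -0.86549274,  0.86783062]), 'force': array([ 1.17900141, -0.29933136,  0.63368904]), 'torque': array([ 0.00965957, -0.03382237, -0.04515755]), 'width': 0.9955072597899499}
[[ 4.41000e-01 -1.00000e-03 -8.97000e-01  2.97476e+02]
 [ 8.97000e-01 -2.00000e-03  4.41000e-01  6.05264e+02]
 [-2.00000e-03 -1.00000e+00 -0.00000e+00  2.21708e+02]
 [ 0.00000e+00  0.00000e+00  0.00000e+00  1.00000e+00]]
[[-5.90000e-01 -4.90000e-01  6.40000e-01  1.41073e+03]
 [ 8.10000e-01 -3.60000e-01  4.70000e-01  6.02710e+02]
 [ 0.00000e+00  7.90000e-01  6.10000e-01  9.10120e+02]
 [ 0.00000e+00  0.00000e+00  0.00000e+00  1.00000e+00]] [[-9.8000e-01  1.3000e-01 -1.3000e-01  4.5024e+02]
 [-1.9000e-01 -6.8000e-01  7.1000e-01  6.7866e+02]
 [ 0.0000e+00  7.2000e-01  6.9000e-01  7.6971e+02]
 [ 0.0000e+00  0.0000e+00  0.0000e+00  1.0000e+00]] [[479.96220474   0.         243.51234713]
 [  0.         479.96220474 181.95368741]
 [  0.           0.           1.        ]] [-0.03307511  0.          0.          0.          0.        ] [-0.02112921  0.          0.          0.          0.        ]
```

View pics/a.png

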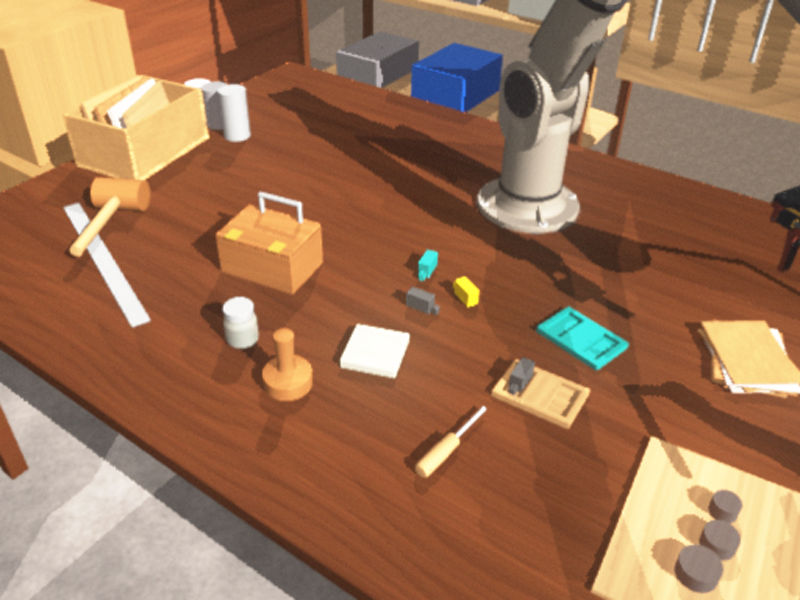

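View pics/b.png

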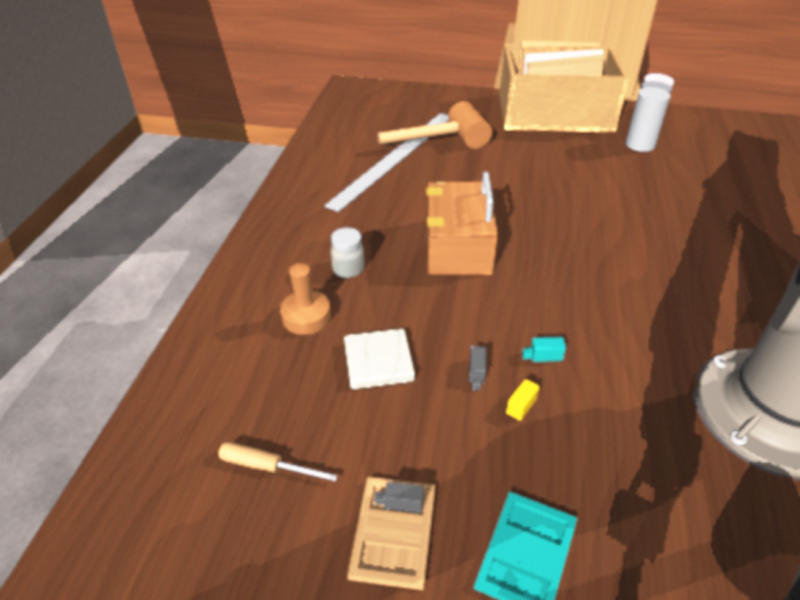

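Scene view (800-px scale): the loose dark stamp is at (422,300), with a turquoise look-alike at (428,265) and a yellow one at (466,291). The dark steel one fits the description. The wooden tray is at (540,392), with its turquoise look-alike at (583,337). The slab is at (375,350). The case is at (270,250), with its hinge brackets on the side away from the robot. Next, an enlarged crop to confirm.

```bash
python3 - <<'E'
from h import *
a=load('scene0');b=load('side0')
def crop(f,u,v,w,h): return cv2.resize(f['color'][v:v+h,u:u+w],(400,300),interpolation=cv2.INTER_CUBIC)
# 512 scale = 0.64*
im=np.vstack([np.hstack([crop(a,240,155,80,60),crop(b,280,210,80,60)]),np.hstack([crop(a,305,220,80,60),crop(b,210,300,106,80)])])
cv2.imwrite('pics/c.png',im)
for n,f in (('a',a),('b',b)):
    hsv=cv2.cvtColor(f['color'],cv2.COLOR_BGR2HSV)
    m=((hsv[...,1]<60)&(hsv[...,2]>40)&(hsv[...,2]<130)).astype(np.uint8)
    k,l,st,c=cv2.connectedComponentsWithStats(m)
    print(n,[(st[i].tolist(),c[i].round(1).tolist()) for i in range(1,k) if 60<st[i,4]<1500])
    m=((hsv[...,1]<50)&(hsv[...,2]>190)).astype(np.uint8)
    k,l,st,c=cv2.connectedComponentsWithStats(m)
    print(n,'white',[(st[i].tolist(),c[i].round(1).tolist(),onz(f,[c[i]],20).round(0).tolist()) for i in range(1,k) if 600<st[i,4]<4500])
E
```

```text
a [([198, 0, 71, 56, 1345], [237.3, 25.8]), ([499, 0, 13, 14, 103], [506.8, 4.4]), ([215, 34, 26, 21, 346], [227.3, 43.6]), ([132, 59, 12, 27, 202], [137.3, 72.0]), ([494, 118, 18, 13, 112], [504.7, 123.9]), ([260, 188, 20, 13, 127], [268.2, 194.0]), ([326, 240, 9, 12, 74], [329.6, 245.0])]
a white [([338, 47, 39, 79, 1340], [353.8, 89.8], [[-299.0, -80.0, 20.0]]), ([118, 50, 42, 41, 649], [146.3, 67.3], [[46.0, -922.0, 20.0]]), ([306, 120, 64, 29, 879], [343.5, 135.8], [[48.0, 46.0, 20.0]]), ([56, 150, 40, 59, 734], [74.9, 181.0], [[771.0, -500.0, 20.0]]), ([218, 208, 44, 34, 1051], [239.8, 224.0], [[628.0, 23.0, 20.0]])]
b [([464, 169, 48, 104, 1137], [488.4, 225.3]), ([300, 222, 11, 28, 230], [305.2, 234.0]), ([444, 229, 22, 58, 140], [449.2, 255.4]), ([478, 295, 28, 10, 106], [492.3, 299.5]), ([241, 309, 30, 19, 432], [257.4, 318.0])]
b white [([403, 47, 28, 50, 792], [415.9, 70.5], [[108.0, -945.0, 20.0]]), ([59, 160, 62, 48, 1643], [87.5, 182.4], [[1080.0, -59.0, 20.0]]), ([220, 211, 45, 38, 1373], [241.8, 229.2], [[616.0, 30.0, 20.0]]), ([460, 261, 52, 35, 850], [488.0, 277.3], [[40.0, 68.0, 20.0]])]
```

View pics/c.png

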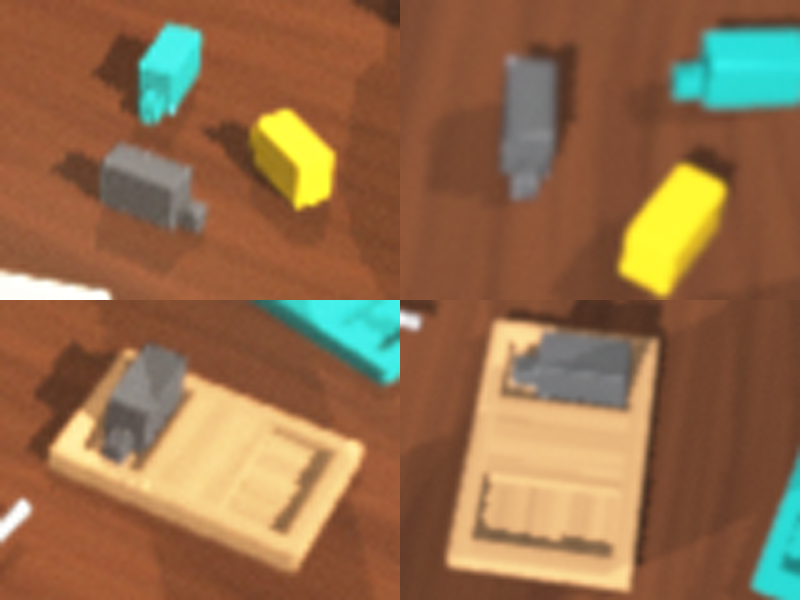

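The crop confirms it: the dark grey stamp with a small tab stands upright, tab towards the robot's left (+y). The wooden tray has stamp2 with its tab pointing away from the robot, and the other pocket is empty.

```bash
python3 - <<'E'
from h import *
a=load('scene0');b=load('side0')
print('stamp c', onz(b,[[305.2,234]],18).round(0), onz(a,[[268.2,194]],18).round(0))
# case flap hues
for n,f in (('a',a),('b',b)):
    hsv=cv2.cvtColor(f['color'],cv2.COLOR_BGR2HSV)
    print(hsv[225 if n=='b' else 250, 0:3] if 0 else '', n)
    # tray mask: pale wood
    m=((hsv[...,0]>10)&(hsv[...,0]<24)&(hsv[...,1]>60)&(hsv[...,1]<165)&(hsv[...,2]>120)).astype(np.uint8)
    k,l,st,c=cv2.connectedComponentsWithStats(m)
    for i in range(1,k):
        if 600<st[i,4]<6000:
            cn=cv2.findContours((l==i).astype(np.uint8),0,2)[0]; cn=max(cn,key=cv2.contourArea)
            r=cv2.boxPoints(cv2.minAreaRect(cn)); print(st[i],onz(f,r,12).round(0)[:,:2].tolist())
    m=((hsv[...,0]>20)&(hsv[...,0]<28)&(hsv[...,1]>170)&(hsv[...,2]>180)).astype(np.uint8)
    k,l,st,c=cv2.connectedComponentsWithStats(m)
    for i in range(1,k):
        if 20<st[i,4]: print('br',st[i],c[i],onz(f,[c[i]],93).round(0))
# side px (800 scale) of case top corners & bar, tray corners
s=.64
print(onz(b,np.array([[428,232],[496,234],[433,183]])*s,93).round(0))
print('bar',onz(b,np.array([[490,215],[486,178]])*s,133).round(0),onz(a,np.array([[260,195],[301,205]])*s,133).round(0))
print('tray b',onz(b,np.array([[369,478],[437,485],[425,588],[348,578]])*s,12).round(0))
print('slab b',onz(b,np.array([[344,333],[405,329],[414,380],[350,387]])*s,20).round(0))
print('slab a',onz(a,np.array([[360,325],[410,332],[397,376],[341,361]])*s,20).round(0))
E
```

```text
stamp c [[459.  14.  18.]] [[471.  12.  18.]]
 a
[ 239    0  108   24 1135] [[-847.0, -1079.0], [-1205.0, -1323.0], [-1364.0, -631.0], [-1012.0, -475.0]]
[ 138  131   69   59 2346] [[627.0, -402.0], [389.0, -576.0], [353.0, -295.0], [583.0, -166.0]]
[ 201  185   94   79 1483] [[728.0, -42.0], [426.0, -124.0], [481.0, 141.0], [748.0, 179.0]]
[ 446  204   66   45 2053] [[199.0, 454.0], [73.0, 606.0], [267.0, 652.0], [378.0, 516.0]]
[167 209  37  48 981] [[751.0, -177.0], [651.0, -153.0], [746.0, 3.0], [833.0, -25.0]]
[ 314  215   66   61 1666] [[602.0, 234.0], [412.0, 205.0], [436.0, 376.0], [612.0, 388.0]]
 b
[240  63  75  34 920] [[774.0, -641.0], [828.0, -912.0], [517.0, -938.0], [499.0, -668.0]]
[ 271  115   48   63 2598] [[633.0, -513.0], [473.0, -544.0], [446.0, -214.0], [579.0, -188.0]]
[ 176  167   36   49 1102] [[806.0, -5.0], [837.0, -195.0], [730.0, -177.0], [712.0, 7.0]]
[ 221  301   58   81 2891] [[579.0, 382.0], [594.0, 228.0], [483.0, 227.0], [482.0, 380.0]]
br [324 243  21  26 116] [334.94827586 256.31034483] [[390. 131.  93.]]
[[ 577. -217.   93.]
 [ 457. -234.   93.]
 [ 593. -377.   93.]]
bar [[ 472. -233.  133.]
 [ 490. -351.  133.]] [[ 493. -364.  133.]
 [ 473. -272.  133.]]
tray b [[582. 238.  12.]
 [489. 231.  12.]
 [483. 370.  12.]
 [576. 376.  12.]]
slab b [[683. -13.  20.]
 [585. -42.  20.]
 [551.  64.  20.]
 [645.  96.  20.]]
slab a [[590. -38.  20.]
 [552.  47.  20.]
 [658.  92.  20.]
 [685.  -7.  20.]]
```

```bash
cat >> h.py <<'E'
def plan(p,yaw=None,n=None,T=None):
    """rows (dx,dy,dz cm, turn deg) to TCP p, tool-x at yaw deg (nearest of signed turn)"""
    T=toolT() if T is None else T.copy(); p=np.array(p,float); tx=T[:3,0]; y0=np.degrees(np.arctan2(tx[1],tx[0]))
    d=0 if yaw is None else (yaw-y0+180)%360-180
    n=n or int(max(np.ceil(np.linalg.norm(p-T[:3,3])/58),np.ceil(abs(d)/10)))or 1
    print('pos',T[:3,3].round(1),'yaw',y0.round(1),'dyaw',d.round(1),'n',n)
    for i in range(n):
        st=T[:3,:3].T@((p-T[:3,3])/(n-i)); print('  ',(st/10).round(2),'turn',round(-d/n,2))
        T[:3,3]+=T[:3,:3]@st; T[:3,:3]=T[:3,:3]@R.from_euler('y',-d/n,degrees=True).as_matrix()
E
python3 - <<'E'
from h import *
print(eyes.grab_frame('wrist')['tool_from_camera'])
plan((500,310,260),0)
E
```

```text
[[ 9.99999303e-01  8.29809714e-04 -8.40281314e-04  2.60278344e-01]
 [-1.02657579e-03  2.59076356e-01 -9.65856298e-01 -1.61307584e+02]
 [-5.83779917e-04  9.65856487e-01  2.59077027e-01  7.12609590e+01]
 [ 0.00000000e+00  0.00000000e+00  0.00000000e+00  1.00000000e+00]]
pos [297.5 605.4 221.9] yaw 63.8 dyaw -63.8 n 7
   [-2.51 -0.54 -4.46] turn 9.12
   [-1.77 -0.54 -4.8 ] turn 9.12
   [-0.99 -0.54 -5.02] turn 9.12
   [-0.18 -0.54 -5.11] turn 9.12
   [ 0.63 -0.54 -5.08] turn 9.12
   [ 1.43 -0.54 -4.91] turn 9.12
   [ 2.19 -0.54 -4.63] turn 9.12
```

>>> {"api": "arm_command", "payload": {"targets": [{"dx": -2.5, "dy": -0.5, "dz": -4.5, "turn": 9.1}, {"dx": -1.8, "dy": -0.5, "dz": -4.8, "turn": 9.1}, {"dx": -1, "dy": -0.5, "dz": -5, "turn": 9.1}, {"dx": -0.2, "dy": -0.5, "dz": -5.1, "turn": 9.1}], "hand": 1}}

```text
time: 0.65
eef_pos: [410.8, 434.8, 240.0]
ee_rot: [-1.541, -0.364, 0.371]
force: [0.8, 0.5, -0.5]
width: 1.001
```

>>> {"api": "arm_command", "payload": {"targets": [{"dx": 0.6, "dy": -0.5, "dz": -5.1, "turn": 9.1}, {"dx": 1.4, "dy": -0.5, "dz": -4.9, "turn": 9.1}, {"dx": 2.2, "dy": -0.5, "dz": -4.6, "turn": 9.1}, {"turn": 0}]}}

```text
validation failed for argument at $.ta...
```

```bash
python3 - <<'E'
from h import *
f=save('wrist','w_tray')
print(status.read_state()['time']);plan((465,15,200),0); print(toolT().round(3))
E
```

```text
0.7
pos [416.7 427.4 240.9] yaw 25.9 dyaw -25.9 n 8
   [-1.71  0.54 -4.9 ] turn 3.24
   [-1.43  0.54 -4.99] turn 3.24
   [-1.14  0.54 -5.06] turn 3.24
   [-0.86  0.54 -5.12] turn 3.24
   [-0.57  0.54 -5.16] turn 3.24
   [-0.27  0.54 -5.18] turn 3.24
   [ 0.02  0.54 -5.19] turn 3.24
   [ 0.31  0.54 -5.18] turn 3.24
[[ 8.99000e-01 -1.00000e-03 -4.37000e-01  4.16682e+02]
 [ 4.37000e-01 -5.00000e-03  8.99000e-01  4.27404e+02]
 [-3.00000e-03 -1.00000e+00 -4.00000e-03  2.40907e+02]
 [ 0.00000e+00  0.00000e+00  0.00000e+00  1.00000e+00]]
```

View pics/w_tray.png

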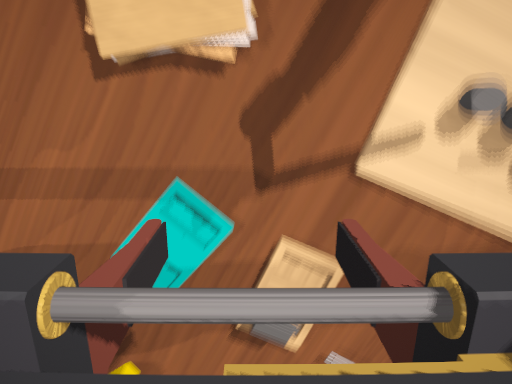

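```bash
python3 - <<'E'
from h import *
plan((530,290,240),0,4)
E
```

```text
pos [416.7 427.4 240.9] yaw 25.9 dyaw -25.9 n 4
   [ 1.05  0.04 -4.33] turn 6.48
   [ 1.53  0.04 -4.18] turn 6.48
   [ 1.99  0.04 -3.98] turn 6.48
   [ 2.43  0.04 -3.73] turn 6.48
```

>>> {"api": "arm_command", "payload": {"targets": [{"dx": 1.1, "dy": 0, "dz": -4.3, "turn": 6.5}, {"dx": 1.5, "dy": 0, "dz": -4.2, "turn": 6.5}, {"dx": 2, "dy": 0, "dz": -4, "turn": 6.5}, {"dx": 2.4, "dy": 0, "dz": -3.7, "turn": 6.5}, {"dx": 0, "dy": 0, "dz": 0, "turn": 0}]}}

```text
time: 1.32
eef_pos: [532.7, 283.7, 241.0]
ee_rot: [-1.577, 0.015, -0.012]
force: [0.3, -0.5, -0.6]
width: 1.0
```

```bash
python3 - <<'E'
from h import *
f=save('wrist','w_tray2')
hsv=cv2.cvtColor(f['color'],cv2.COLOR_BGR2HSV)
m=((hsv[...,0]>8)&(hsv[...,0]<26)&(hsv[...,1]<165)&(hsv[...,1]>50)&(hsv[...,2]>110)).astype(np.uint8); m[250:]=0
k,l,st,c=cv2.connectedComponentsWithStats(m)
for i in range(1,k):
    if st[i,4]>1500:
        cn=max(cv2.findContours((l==i).astype(np.uint8),0,2)[0],key=cv2.contourArea); r=cv2.minAreaRect(cv2.convexHull(cn)); b=cv2.boxPoints(r)
        P=onz(f,b,12)[:,:2]; print(st[i],P.round(1).tolist(),P.mean(0).round(1),[np.linalg.norm(P[j]-P[j-1]).round(1) for j in range(4)])
s=status.read_state();print(s['time'],s['joints'].round(2));plan((465,15,200),0)
E
```

```text
[     0      0    512    250 109538] [[266.2, 463.1], [813.2, 453.6], [865.0, 162.5], [206.0, 174.0]] [537.6 313.3] [np.float64(295.3), np.float64(547.2), np.float64(295.7), np.float64(659.1)]
1.375 [-0.88  0.36  0.37  1.73 -0.14  1.09 -0.48]
pos [531.2 286.1 240.8] yaw -0.7 dyaw 0.7 n 5
   [-1.25  0.85 -5.43] turn -0.15
   [-1.27  0.85 -5.43] turn -0.15
   [-1.28  0.85 -5.43] turn -0.15
   [-1.29  0.85 -5.42] turn -0.15
   [-1.31  0.85 -5.42] turn -0.15
```

View pics/w_tray2.png

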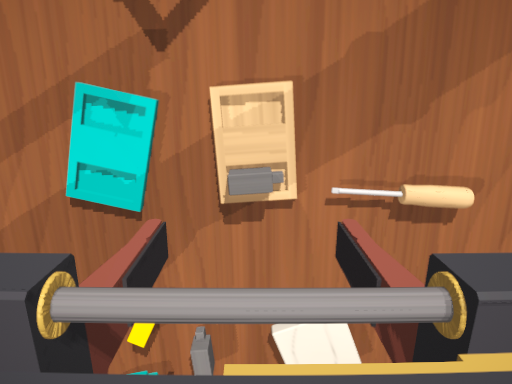

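The tray is in clear view with top corners at about (210,86), (292,82), (297,200) and (219,203). The empty pocket is the upper one (world +y), and stamp2's tab points right (+x).

>>> {"api": "arm_command", "payload": {"targets": [{"dx": -1.3, "dy": 0.8, "dz": -5.4, "turn": 0}, {"dx": -1.3, "dy": 0.8, "dz": -5.4, "turn": 0}, {"dx": -1.3, "dy": 0.8, "dz": -5.4, "turn": 0}, {"dx": -1.3, "dy": 0.8, "dz": -5.4, "turn": 0}, {"dx": -1.3, "dy": 0.8, "dz": -5.4, "turn": 0}]}}

```text
time: 2.0
eef_pos: [461.5, 22.9, 200.1]
ee_rot: [-1.571, -0.011, 0.014]
force: [1.0, 0.1, 0.6]
width: 0.994
```

>>> {"api": "arm_command", "payload": {"targets": [{"dx": 0, "dy": 0, "dz": 0, "turn": 0}]}}

```text
time: 2.12
eef_pos: [459.7, 20.6, 199.7]
ee_rot: [-1.571, -0.007, 0.013]
force: [-0.3, 1.1, -0.4]
width: 0.998
```

```bash
python3 - <<'E'
from h import *
f=load('w_tray2'); im=f['color']; hsv=cv2.cvtColor(im,cv2.COLOR_BGR2HSV)
print('tray px',hsv[135,260],hsv[84,250],hsv[110,215],'bench',hsv[100,330],hsv[60,250],'st',hsv[180,250])
m=((hsv[...,1]<150)&(hsv[...,2]>150)&(hsv[...,0]<30)).astype(np.uint8); m[:,:180]=0; m[:,315:]=0; m[215:]=0
k,l,st,c=cv2.connectedComponentsWithStats(m); i=1+np.argmax(st[1:,4])
h=cv2.convexHull(max(cv2.findContours((l==i).astype(np.uint8),0,2)[0],key=cv2.contourArea))
q=cv2.approxPolyDP(h,8,True).reshape(-1,2); print(q.tolist(),onz(f,q,12)[:,:2].round(1).tolist())
f=save('wrist','w_st'); hsv=cv2.cvtColor(f['color'],cv2.COLOR_BGR2HSV)
m=((hsv[...,1]<70)&(hsv[...,2]<150)&(hsv[...,2]>40)).astype(np.uint8); m[240:]=0
k,l,st,c=cv2.connectedComponentsWithStats(m)
for i in range(1,k):
    if st[i,4]>150:
        cn=max(cv2.findContours((l==i).astype(np.uint8),0,2)[0],key=cv2.contourArea); r=cv2.minAreaRect(cn)
        print('stamp',st[i],r,onz(f,cv2.boxPoints(r),32)[:,:2].round(1).tolist())
print(status.read_state()['time'],toolT().round(3)[:3,3])
x,y=f['color'].shape[1]//2,0
cv2.imwrite('pics/d.png',np.hstack([cv2.resize(f['color'][60:240,150:390],(480,360),interpolation=cv2.INTER_CUBIC)]))
E
```

```text
tray px [ 17 105 246] [ 17 108 243] [ 19  94 255] bench [ 11 161 146] [ 10 157 148] st [  9  13 133]
[[291, 80], [297, 198], [221, 203], [209, 86]] [[577.5, 372.6], [586.4, 236.4], [494.5, 231.6], [486.7, 367.8]]
stamp [ 240  142   26   66 1382] ((251.83856201171875, 174.41635131835938), (65.43482208251953, 23.70374870300293), 86.42366790771484) [[445.5, 49.9], [468.4, 51.6], [474.0, -14.9], [449.8, -16.8]]
stamp [344 143  30  87 226] ((356.6549377441406, 186.59307861328125), (90.74872589111328, 5.168155193328857), 72.18110656738281) [[545.3, 49.6], [550.0, 51.2], [586.8, -38.4], [581.8, -40.2]]
2.175 [460.668  23.012 199.975]
```

View pics/d.png

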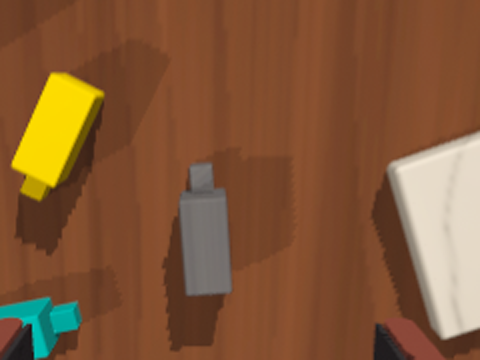

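The stamp crop shows the tab at crop (200,178) pointing up, i.e. +y, and the block at (206,240). The yellow and turquoise look-alikes are well to its left.

```bash
python3 - <<'E'
from h import *
plan((460.5,9,60),4,3)
E
```

```text
pos [460.7  23.  200. ] yaw 0.9 dyaw 3.1 n 3
   [-0.    4.67 -0.47] turn -1.03
   [-0.01  4.67 -0.47] turn -1.03
   [-0.02  4.67 -0.47] turn -1.03
```

>>> {"api": "arm_command", "payload": {"targets": [{"dx": 0, "dy": 4.7, "dz": -0.5, "turn": -1}, {"dx": 0, "dy": 4.7, "dz": -0.5, "turn": -1}, {"dx": 0, "dy": 4.7, "dz": -0.5, "turn": -1}, {"dx": 0, "dy": 0, "dz": 0, "turn": 0}], "hand": 0.5, "squeeze": 30}}

```text
time: 2.68
eef_pos: [465.5, 19.8, 56.7]
ee_rot: [-1.564, -0.072, 0.067]
force: [-0.3, 0.1, 0.2]
width: 0.587
```

```bash
python3 - <<'E'
from h import *
plan((460.5,9,12),4,3); print(status.read_state()['width'])
E
```

```text
pos [465.5  19.8  56.7] yaw 5.1 dyaw -1.1 n 3
   [-0.2   1.49 -0.35] turn 0.36
   [-0.2   1.49 -0.35] turn 0.36
   [-0.2   1.49 -0.35] turn 0.36
0.5868698046427938
```

>>> {"api": "arm_command", "payload": {"targets": [{"dx": -0.4, "dy": 0.6, "dz": -0.8, "turn": 0.5}, {"dx": -0.1, "dy": 1.2, "dz": -0.3, "turn": 0.5}, {"dx": 0, "dy": 0, "dz": 0, "turn": 0}]}}

```text
time: 3.05
eef_pos: [464.6, 10.9, 41.1]
ee_rot: [-1.562, -0.065, 0.05]
force: [1.0, 0.1, -0.0]
width: 0.499
```

```bash
python3 - <<'E'
from h import *
plan((460.5,9,12),4,2); print(status.read_state()['width'])
E
```

```text
pos [464.6  10.9  41.1] yaw 4.2 dyaw -0.2 n 2
   [-0.22  1.45 -0.09] turn 0.1
   [-0.22  1.45 -0.09] turn 0.1
0.4993609028508951
```

>>> {"api": "arm_command", "payload": {"targets": [{"dx": -0.5, "dy": 1.3, "dz": -0.1, "turn": 0}, {"dx": 0, "dy": 1.5, "dz": 0, "turn": 0}, {"dx": 0, "dy": 0, "dz": 0, "turn": 0}]}}

```text
time: 3.42
eef_pos: [460.4, 10.2, 12.1]
ee_rot: [-1.561, -0.067, 0.049]
force: [0.3, 0.1, 0.2]
width: 0.501
```

```bash
python3 - <<'E'
from h import *
plan((460.5,9,12),4,1); print(toolT()[:3,:3].round(3))
E
```

```text
pos [460.4  10.2  12.1] yaw 4.2 dyaw -0.2 n 1
   [ 0.    0.01 -0.12] turn 0.21
[[ 0.997  0.011 -0.073]
 [ 0.073  0.01   0.997]
 [ 0.012 -1.     0.009]]
```

Close the fingers.

>>> {"api": "arm_command", "payload": {"targets": [{"dx": 0, "dy": 0, "dz": 0, "turn": 0}, {"dx": 0, "dy": 0, "dz": 0, "turn": 0}, {"dx": 0, "dy": 0, "dz": 0, "turn": 0}, {"dx": 0, "dy": 0, "dz": 0, "turn": 0}], "hand": 0, "squeeze": 35}}

```text
time: 3.92
eef_pos: [460.4, 10.1, 12.1]
ee_rot: [-1.561, -0.066, 0.049]
force: [0.6, -0.0, -2.0]
width: 0.273
```

>>> {"api": "arm_command", "payload": {"targets": [{"dx": 0, "dy": -2, "dz": 0, "turn": 0}, {"dx": 0, "dy": -4, "dz": 0, "turn": 0}, {"dx": 0, "dy": -4, "dz": 0, "turn": 0}, {"dx": 0, "dy": 0, "dz": 0, "turn": 0}]}}

```text
time: 4.42
eef_pos: [458.2, 9.1, 114.0]
ee_rot: [-1.561, -0.064, 0.051]
force: [0.6, -0.5, -2.6]
width: 0.277
```

```bash
python3 - <<'E'
from h import *
print(status.read_state()['width']*88,status.read_state()['force'])
# grasp centre offset from stamp origin: block centre is 7 mm behind origin; pocket yaw 3.4
c=np.array([536.3,302.1]); u=np.array([np.cos(np.radians(3.4)),np.sin(np.radians(3.4))]); v=np.array([-u[1],u[0]])
pk=c+40*v; g=pk-7*u; print(pk,g)
plan((g[0],g[1],70),3.6-90)
E
```

```text
24.372169153574017 [ 0.6143679  -0.51085804 -2.59993757]
[533.92774506 342.02959312] [526.94006626 341.6144485 ]
pos [458.2   9.1 114. ] yaw 4.2 dyaw -90.6 n 10
   [0.93 0.48 3.26] turn 9.06
   [0.4  0.48 3.37] turn 9.06
   [-0.13  0.48  3.39] turn 9.06
   [-0.67  0.48  3.32] turn 9.06
   [-1.18  0.48  3.18] turn 9.06
   [-1.67  0.48  2.95] turn 9.06
   [-2.11  0.48  2.65] turn 9.06
   [-2.5   0.48  2.29] turn 9.06
   [-2.83  0.48  1.86] turn 9.06
   [-3.09  0.48  1.4 ] turn 9.06
```

>>> {"api": "arm_command", "payload": {"targets": [{"dx": 0.9, "dy": 0.2, "dz": 3.3, "turn": 9}, {"dx": 0.4, "dy": 0.2, "dz": 3.4, "turn": 9}, {"dx": -0.1, "dy": 0.2, "dz": 3.4, "turn": 9}, {"dx": -0.7, "dy": 0.2, "dz": 3.3, "turn": 9}, {"dx": -1.2, "dy": 0.2, "dz": 3.2, "turn": 9}]}}

```text
time: 5.05
eef_pos: [490.2, 176.7, 99.5]
ee_rot: [-1.486, 0.58, -0.58]
force: [0.8, 0.2, -2.2]
width: 0.268
```

>>> {"api": "arm_command", "payload": {"targets": [{"dx": -1.7, "dy": 0.2, "dz": 3, "turn": 9}, {"dx": -2.1, "dy": 0.2, "dz": 2.6, "turn": 9}, {"dx": -2.5, "dy": 0.2, "dz": 2.3, "turn": 9}, {"dx": -2.8, "dy": 0.2, "dz": 1.9, "turn": 9}, {"dx": -3.1, "dy": 0.2, "dz": 1.4, "turn": 9}]}}

```text
time: 5.68
eef_pos: [526.0, 345.0, 79.6]
ee_rot: [-1.225, 1.2, -1.194]
force: [0.4, 0.3, -2.2]
width: 0.271
```

```bash
python3 - <<'E'
from h import *
plan((528,341.7,60),-86.6); s=status.read_state(); print(s['width'],s['joints'].round(2)); print(toolT()[:3,:3].round(3))
E
```

```text
pos [526.  345.   79.6] yaw -89.0 dyaw 2.4 n 1
   [0.33 1.96 0.2 ] turn -2.38
0.2707529517441276 [-1.2   0.69  0.75  1.81 -0.6   0.88 -1.72]
[[ 0.018 -0.007  1.   ]
 [-1.    -0.003  0.018]
 [ 0.002 -1.    -0.007]]
```

>>> {"api": "arm_command", "payload": {"targets": [{"dx": 0.3, "dy": 1.5, "dz": 0.2, "turn": -2.4}, {"dx": 0, "dy": 1.5, "dz": 0, "turn": 0}, {"dx": 0, "dy": 0, "dz": 0, "turn": 0}]}}

```text
time: 6.05
eef_pos: [524.8, 344.4, 42.2]
ee_rot: [-1.253, 1.168, -1.161]
force: [0.6, -0.6, -2.1]
width: 0.271
```

```bash
python3 - <<'E'
from h import *
plan((528,341.7,18),-86.6,2)
f=save('side','s1');cv2.imwrite('pics/e.png',cv2.resize(f['color'][280:384,190:330],(560,416),interpolation=cv2.INTER_CUBIC))
E
```

```text
pos [524.8 344.4  42.2] yaw -86.4 dyaw -0.2 n 2
   [0.14 1.21 0.17] turn 0.12
   [0.14 1.21 0.17] turn 0.12
```

View pics/e.png

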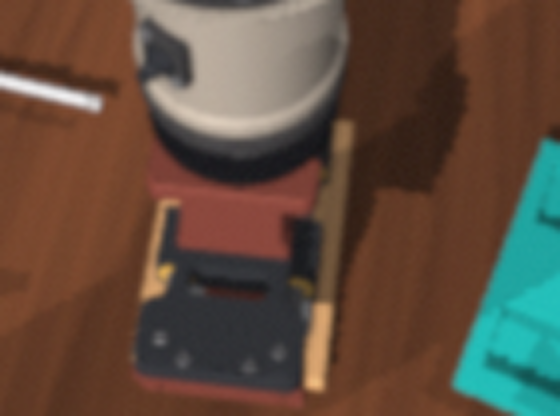

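The gripper hides the stamp in this side view, so I'll go by the measured pose and check force as it lowers.

>>> {"api": "arm_command", "payload": {"targets": [{"dx": 0.3, "dy": 0.6, "dz": 0.4, "turn": 0}, {"dx": 0, "dy": 0.7, "dz": 0, "turn": 0}, {"dx": 0, "dy": 0, "dz": 0, "turn": 0}]}}

```text
time: 6.48
eef_pos: [530.5, 340.5, 30.1]
ee_rot: [-1.249, 1.169, -1.163]
force: [0.4, -1.0, -1.7]
width: 0.27
```

```bash
python3 - <<'E'
from h import *
plan((528,341.7,16.5),-86.6,1)
E
```

```text
pos [530.5 340.5  30.1] yaw -86.5 dyaw -0.1 n 1
   [-0.14  1.36 -0.22] turn 0.1
```

>>> {"api": "arm_command", "payload": {"targets": [{"dx": -0.1, "dy": 0.5, "dz": -0.2, "turn": 0}, {"dx": 0, "dy": 0.5, "dz": 0, "turn": 0}, {"dx": 0, "dy": 0, "dz": 0, "turn": 0}]}}

```text
time: 6.85
eef_pos: [528.3, 341.7, 19.9]
ee_rot: [-1.248, 1.169, -1.163]
force: [-0.6, -0.4, -2.8]
width: 0.271
```

```bash
python3 - <<'E'
from h import *
plan((528,341.7,16.5),-86.6,1)
E
```

```text
pos [528.3 341.7  19.9] yaw -86.5 dyaw -0.1 n 1
   [-0.    0.34 -0.03] turn 0.1
```

Centred; lower 4 mm until contact, then release.

>>> {"api": "arm_command", "payload": {"targets": [{"dx": 0, "dy": 0.4, "dz": 0, "turn": 0}, {"dx": 0, "dy": 0, "dz": 0, "turn": 0}]}}

```text
time: 7.1
eef_pos: [528.6, 342.2, 16.2]
ee_rot: [-1.247, 1.169, -1.162]
force: [-0.5, 0.2, -2.2]
width: 0.27
```

>>> {"api": "arm_command", "payload": {"targets": [{"dx": 0, "dy": 0.1, "dz": 0, "turn": 0}, {"dx": 0, "dy": 0, "dz": 0, "turn": 0}]}}

```text
time: 7.35
eef_pos: [528.6, 342.2, 16.2]
ee_rot: [-1.246, 1.17, -1.162]
force: [-0.3, 0.2, -2.3]
width: 0.271
```

>>> {"api": "arm_command", "payload": {"targets": [{"dx": 0, "dy": 0, "dz": 0, "turn": 0}, {"dx": 0, "dy": 0, "dz": 0, "turn": 0}, {"dx": 0, "dy": 0, "dz": 0, "turn": 0}], "hand": 0.5}}

```text
time: 7.72
eef_pos: [529.4, 342.4, 16.4]
ee_rot: [-1.245, 1.169, -1.162]
force: [-0.2, -0.1, 0.5]
width: 0.497
```

>>> {"api": "arm_command", "payload": {"targets": [{"dx": 0, "dy": -2, "dz": 0, "turn": 0}, {"dx": 0, "dy": -5, "dz": 0, "turn": 0}, {"dx": 0, "dy": -6, "dz": 0, "turn": 0}, {"dx": 0, "dy": -6, "dz": 0, "turn": 0}, {"dx": 0, "dy": -4, "dz": 0, "turn": 0}]}}

```text
time: 8.35
eef_pos: [530.5, 341.5, 255.5]
ee_rot: [-1.248, 1.171, -1.165]
force: [0.4, 0.1, -1.3]
width: 0.5
```

>>> {"api": "arm_command", "payload": {"targets": [{"dx": 0, "dy": 0, "dz": 0, "turn": 0}]}}

```text
time: 8.48
eef_pos: [532.5, 341.7, 260.3]
ee_rot: [-1.24, 1.169, -1.165]
force: [-0.7, -0.0, 0.3]
width: 0.5
```

```bash
python3 - <<'E'
from h import *
f=save('wrist','w2'); p=proj(f,[[533.9,342,12]])[0].astype(int); print(p,status.read_state()['time'])
x,y=np.clip(p-[90,90],0,[330,200]); x,y=int(x),int(y)
q=f['color'][y:y+180,x:x+180]
cv2.imwrite('pics/f.png',cv2.resize(q,(540,540),interpolation=cv2.INTER_CUBIC))
hsv=cv2.cvtColor(f['color'],cv2.COLOR_BGR2HSV)
m=((hsv[...,1]<70)&(hsv[...,2]<150)&(hsv[...,2]>40)).astype(np.uint8); m[240:]=0
k,l,st,c=cv2.connectedComponentsWithStats(m)
for i in range(1,k):
    if st[i,4]>150:
        cn=max(cv2.findContours((l==i).astype(np.uint8),0,2)[0],key=cv2.contourArea); r=cv2.minAreaRect(cn)
        print('stamp',st[i],onz(f,cv2.boxPoints(r),36)[:,:2].round(1).tolist())
plan((485,-300,260),5,14)
E
```

```text
[251 155] 8.525
stamp [   0   10   29   46 1076] [[679.7, 618.9], [680.6, 588.0], [635.1, 592.2], [634.0, 623.9]]
stamp [   0   70   39   36 1204] [[618.2, 625.8], [619.8, 582.4], [582.0, 585.9], [580.1, 630.4]]
stamp [ 241  131   20   56 1000] [[565.1, 356.0], [566.4, 334.6], [502.2, 330.5], [500.9, 352.8]]
stamp [ 307  131   26   56 1176] [[506.0, 276.1], [570.4, 279.5], [570.7, 251.8], [506.3, 247.2]]
pos [531.6 341.4 258.5] yaw -86.7 dyaw 91.7 n 14
   [ 4.55  0.   -0.6 ] turn -6.55
   [ 4.46  0.   -1.11] turn -6.55
   [ 4.3   0.   -1.62] turn -6.55
   [ 4.09  0.   -2.1 ] turn -6.55
   [ 3.82  0.   -2.55] turn -6.55
   [ 3.51  0.   -2.97] turn -6.55
   [ 3.15  0.   -3.35] turn -6.55
   [ 2.74  0.   -3.68] turn -6.55
   [ 2.31  0.   -3.97] turn -6.55
   [ 1.84  0.   -4.21] turn -6.55
   [ 1.35  0.   -4.39] turn -6.55
   [ 0.84  0.   -4.52] turn -6.55
   [ 0.32  0.   -4.58] turn -6.55
   [-0.21  0.   -4.59] turn -6.55
```

View pics/f.png

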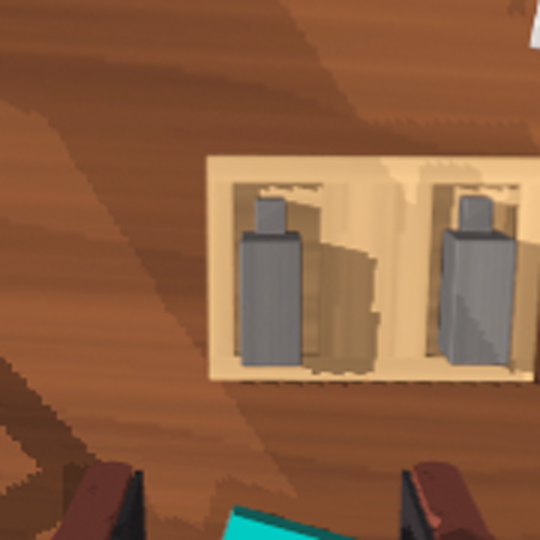

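The stamp stands in its pocket parallel to stamp2, with both tabs pointing up in this image (away from the robot); the gripper is clear of it. Now to the case.

>>> {"api": "arm_command", "payload": {"targets": [{"dx": 4.6, "dy": 0, "dz": -0.6, "turn": -6.6}, {"dx": 4.5, "dy": 0, "dz": -1.1, "turn": -6.6}, {"dx": 4.3, "dy": 0, "dz": -1.6, "turn": -6.6}, {"dx": 4.1, "dy": -0.2, "dz": -2.1, "turn": -6.6}, {"dx": 3.8, "dy": -0.2, "dz": -2.6, "turn": -6.6}]}}

```text
time: 9.15
eef_pos: [512.2, 107.8, 258.4]
ee_rot: [-1.465, 0.72, -0.704]
force: [0.4, -0.0, -0.0]
width: 0.504
```

>>> {"api": "arm_command", "payload": {"targets": [{"dx": 3.5, "dy": -0.2, "dz": -3, "turn": -6.6}, {"dx": 3.2, "dy": -0.2, "dz": -3.4, "turn": -6.6}, {"dx": 2.7, "dy": -0.2, "dz": -3.7, "turn": -6.6}, {"dx": 2.3, "dy": -0.2, "dz": -4, "turn": -6.6}, {"dx": 1.8, "dy": -0.2, "dz": -4.2, "turn": -6.6}]}}

```text
time: 9.78
eef_pos: [497.5, -129.6, 266.3]
ee_rot: [-1.568, 0.265, -0.229]
force: [0.4, 0.2, -0.7]
width: 0.5
```

```bash
python3 - <<'E'
from h import *
print(status.read_state()['joints'].round(2));plan((510,-300,290),6)
E
```

```text
[-0.59  0.23  0.85  1.91 -0.17  1.11  0.01]
pos [ 497.5 -129.6  266.3] yaw -18.0 dyaw 24.0 n 3
   [ 2.14 -0.76 -5.29] turn -8.01
   [ 1.38 -0.76 -5.53] turn -8.01
   [ 0.6  -0.76 -5.67] turn -8.01
```

>>> {"api": "arm_command", "payload": {"targets": [{"dx": 2.1, "dy": -0.8, "dz": -5.3, "turn": -8}, {"dx": 1.4, "dy": -0.8, "dz": -5.5, "turn": -8}, {"dx": 0.6, "dy": -0.8, "dz": -5, "turn": -8}, {"dx": 0, "dy": 0, "dz": 0, "turn": 0}]}}

```text
time: 10.28
eef_pos: [505.8, -300.6, 287.7]
ee_rot: [-1.573, -0.063, 0.115]
force: [-0.2, 0.2, 0.5]
width: 0.498
```

```bash
python3 - <<'E'
from h import *
f=save('wrist','w_case'); s=status.read_state(); print(s['time'],s['eef_pos'],s['joints'].round(2))
hsv=cv2.cvtColor(f['color'],cv2.COLOR_BGR2HSV)
m=((hsv[...,0]>20)&(hsv[...,0]<30)&(hsv[...,1]>150)&(hsv[...,2]>150)).astype(np.uint8); m[240:]=0
k,l,st,c=cv2.connectedComponentsWithStats(m)
for i in range(1,k):
    if st[i,4]>40: print('br',st[i],onz(f,[c[i]],90)[0].round(1))
cv2.imwrite('pics/g.png',cv2.resize(f['color'],(800,600)))
E
```

```text
10.325 [ 506.37006635 -297.85451071  287.0605175 ] [-0.18  0.36  0.79  1.71 -0.25  1.21  0.79]
br [310 115  29  26 630] [ 569.9 -251.6   90. ]
br [312 207  27  23 520] [ 588.6 -350.2   90. ]
```

View pics/g.png

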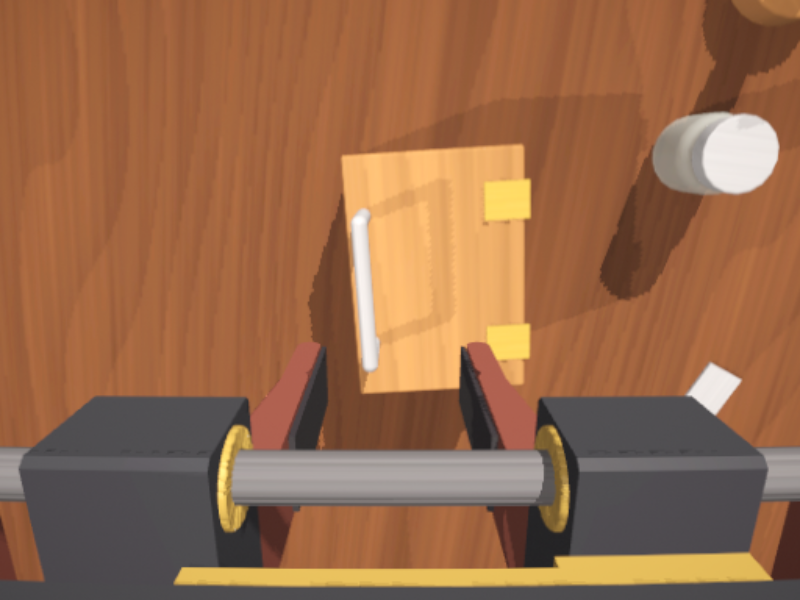

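The case is seen from above: the bar runs from (362,215) to (371,365), the hinge brackets are at (508,200) and (509,342), and the flap is nearly shut.

```bash
cat >> h.py <<'E'
def tri(obs):
    A=np.zeros((3,3));b=np.zeros(3);L=[]
    for f,uv in obs:
        o,d=ray(f,[uv]); d=d[0]/np.linalg.norm(d[0]); M=np.eye(3)-np.outer(d,d); A+=M;b+=M@o; L.append((M,o))
    X=np.linalg.solve(A,b); return X,[np.linalg.norm(M@(X-o)).round(1) for M,o in L]
E
python3 - <<'E'
from h import *
a=load('scene0');b=load('side0');w=load('w_case'); s=.64
S=lambda u,v:(u*s,v*s)
# ends: E1 = +y (image top in wrist; nearer in side (490,215); scene right (301,205))
for nm,o in (('bar+y',[(w,S(362,213)),(b,S(490,218)),(a,S(301,203))]),('bar-y',[(w,S(371,367)),(b,S(486,176)),(a,S(260,194))]),
 ('frontcorner+y',[(w,S(343,156)),(b,S(496,232)),(a,S(322,240))])  ,('hinge+y',[(w,S(523,146)),(b,S(429,232))])):
    print(nm,*tri(o))
for z in (85,93): print(z,onz(w,np.array([[343,156],[362,391],[523,146],[523,383]])*s,z)[:,:2].round(1).tolist())
print(onz(w,np.array([[362,215],[371,365]])*s,133).round(1).tolist())
E
```

```text
bar+y [ 472.73786985 -267.10969558  121.78797681] [np.float64(4.8), np.float64(15.6), np.float64(15.4)]
bar-y [ 491.70248222 -364.58036854  131.91414445] [np.float64(2.0), np.float64(2.9), np.float64(2.5)]
frontcorner+y [ 459.5957791  -237.73130703   74.91603731] [np.float64(3.0), np.float64(16.2), np.float64(16.3)]
hinge+y [ 574.82447912 -216.56565359   93.5292922 ] [np.float64(0.4), np.float64(0.4)]
85 [[458.0, -236.4], [487.5, -405.5], [576.1, -216.3], [605.9, -383.8]]
93 [[459.0, -236.2], [487.9, -401.6], [574.5, -216.5], [603.7, -380.4]]
[[478.3, -268.2, 133.0], [493.5, -363.2, 133.0]]
```

```bash
python3 - <<'E'
from h import *
plan((485,-316.5,160),9.9,4)
E
```

```text
pos [ 506.4 -297.9  287.1] yaw 6.6 dyaw 3.3 n 4
   [-0.48  3.19 -0.4 ] turn -0.82
   [-0.48  3.19 -0.39] turn -0.82
   [-0.49  3.19 -0.39] turn -0.82
   [-0.49  3.19 -0.38] turn -0.82
```

>>> {"api": "arm_command", "payload": {"targets": [{"dx": -0.7, "dy": 3.2, "dz": -0.7, "turn": -0.8}, {"dx": -0.6, "dy": 3.2, "dz": -0.5, "turn": -0.8}, {"dx": -0.5, "dy": 3.2, "dz": -0.4, "turn": -0.8}, {"dx": -0.5, "dy": 3.2, "dz": -0.4, "turn": -0.8}, {"dx": 0, "dy": 0, "dz": 0, "turn": 0}]}}

```text
time: 10.95
eef_pos: [481.6, -309.5, 152.3]
ee_rot: [-1.559, -0.109, 0.17]
force: [-0.0, -0.6, -0.0]
width: 0.5
```

```bash
python3 - <<'E'
from h import *
plan((485,-316.5,113),9.9,2); print(toolT()[:3,:3].round(3))
E
```

```text
pos [ 481.6 -309.5  152.3] yaw 10.2 dyaw -0.3 n 2
   [ 0.18  1.95 -0.39] turn 0.15
   [ 0.18  1.95 -0.39] turn 0.15
[[ 0.983 -0.04  -0.177]
 [ 0.177  0.003  0.984]
 [-0.038 -0.999  0.01 ]]
```

>>> {"api": "arm_command", "payload": {"targets": [{"dx": 0.3, "dy": 1.9, "dz": -0.7, "turn": 0}, {"dx": 0.2, "dy": 1.9, "dz": 0, "turn": 0}, {"dx": 0, "dy": 0, "dz": 0, "turn": 0}]}}

```text
time: 11.32
eef_pos: [489.1, -313.5, 113.0]
ee_rot: [-1.559, -0.113, 0.171]
force: [-0.8, -0.0, 0.7]
width: 0.502
```

>>> {"api": "arm_command", "payload": {"targets": [{"dx": 0, "dy": 0, "dz": 0, "turn": 0}, {"dx": 0, "dy": 0, "dz": 0, "turn": 0}, {"dx": 0, "dy": 0, "dz": 0, "turn": 0}, {"dx": 0, "dy": 0, "dz": 0, "turn": 0}], "hand": 0, "squeeze": 8}}

```text
time: 11.82
eef_pos: [483.4, -315.2, 114.1]
ee_rot: [-1.558, -0.104, 0.174]
force: [-4.6, -0.3, -0.1]
width: 0.108
```

```bash
cat >> h.py <<'E'
def arc(H,yaw,th0,th1,n,off=0):
    """TCP rows carrying the flap bar from th0 to th1"""
    T=toolT(); c,s_=np.cos(np.radians(yaw)),np.sin(np.radians(yaw)); p0=None
    f=lambda t:np.array([(-108*np.cos(t)+48*np.sin(t)),108*np.sin(t)+48*np.cos(t)])
    for i in range(n):
        d=f(th0+(th1-th0)*(i+1)/n)-f(th0+(th1-th0)*i/n)
        print((T[:3,:3].T@np.array([d[0]*c,d[0]*s_,d[1]])/10).round(2), 'cum z,x',(f(th0+(th1-th0)*(i+1)/n)).round(0))
def th(H,yaw):
    """flap angle from the grasp point"""
    T=toolT(); g=T[:3,3]-19*T[:3,1]-H; c,s_=np.cos(np.radians(yaw)),np.sin(np.radians(yaw)); x=g[0]*c+g[1]*s_
    return np.arctan2(g[2],-x)-np.arctan2(48,108),np.hypot(x,g[2]),x,g[2]
E
python3 - <<'E'
from h import *
H=np.array([589.1,-298.5,85]); print(status.read_state()['width']*88,th(H,9.9),np.hypot(108,48)); arc(H,9.9,0,1.92,16); print(status.read_state()['joints'].round(2))
E
```

```text
9.501260833586972 (np.float64(0.006580437040437426), np.float64(116.57196323310467), np.float64(-106.21095555862146), np.float64(48.04430800151923)) 118.18629362155326
[ 0.6  -1.29  0.01] cum z,x [-101.   61.]
[ 0.75 -1.21  0.01] cum z,x [-93.  72.]
[ 0.89 -1.11  0.01] cum z,x [-84.  83.]
[ 1.01 -0.99  0.01] cum z,x [-74.  92.]
[ 1.12 -0.86  0.01] cum z,x [-62. 101.]
[ 1.22 -0.72  0.  ] cum z,x [-50. 107.]
[ 1.3  -0.57  0.  ] cum z,x [-36. 112.]
[ 1.36 -0.41 -0.  ] cum z,x [-23. 116.]
[ 1.4  -0.25 -0.  ] cum z,x [ -9. 118.]
[ 1.42 -0.08 -0.01] cum z,x [  6. 118.]
[ 1.41  0.09 -0.01] cum z,x [ 20. 117.]
[ 1.39  0.26 -0.01] cum z,x [ 34. 113.]
[ 1.35  0.42 -0.01] cum z,x [ 47. 109.]
[ 1.29  0.58 -0.01] cum z,x [ 59. 102.]
[ 1.21  0.73 -0.01] cum z,x [71. 94.]
[ 1.12  0.87 -0.02] cum z,x [82. 85.]
[-0.03  0.55  0.66  1.89 -0.4   0.89  1.01]
```

>>> {"api": "arm_command", "payload": {"targets": [{"dx": 0.6, "dy": -1.3, "dz": 0, "turn": 0}, {"dx": 0.7, "dy": -1.2, "dz": 0, "turn": 0}, {"dx": 0.9, "dy": -1.1, "dz": 0, "turn": 0}, {"dx": 1, "dy": -1, "dz": 0, "turn": 0}, {"dx": 0, "dy": 0, "dz": 0, "turn": 0}]}}

```text
time: 12.45
eef_pos: [521.3, -308.5, 162.4]
ee_rot: [-1.558, -0.107, 0.172]
force: [0.6, 1.1, -0.6]
width: 0.106
```

```bash
python3 - <<'E'
from h import *
H=np.array([589.1,-298.5,85]); t=th(H,9.9);print(status.read_state()['width']*88,t); arc(H,9.9,t[0],1.93,12)
E
```

```text
9.33664712361302 (np.float64(0.5396945626647496), np.float64(117.81452134694348), np.float64(-67.76968942665509), np.float64(96.37183527994117))
[ 1.13 -0.77  0.  ] cum z,x [-56. 104.]
[ 1.21 -0.63  0.  ] cum z,x [-44. 110.]
[ 1.28 -0.49 -0.  ] cum z,x [-31. 114.]
[ 1.33 -0.34 -0.  ] cum z,x [-18. 117.]
[ 1.36 -0.18 -0.01] cum z,x [ -4. 118.]
[ 1.37 -0.02 -0.01] cum z,x [ 10. 118.]
[ 1.36  0.14 -0.01] cum z,x [ 23. 116.]
[ 1.34  0.29 -0.01] cum z,x [ 37. 112.]
[ 1.29  0.45 -0.01] cum z,x [ 49. 107.]
[ 1.23  0.59 -0.01] cum z,x [ 61. 101.]
[ 1.16  0.73 -0.02] cum z,x [73. 93.]
[ 1.06  0.86 -0.02] cum z,x [83. 84.]
```

Radius stays at 118 mm, as it should. Continue.

>>> {"api": "arm_command", "payload": {"targets": [{"dx": 1.1, "dy": -0.8, "dz": 0, "turn": 0}, {"dx": 1.2, "dy": -0.6, "dz": 0, "turn": 0}, {"dx": 1.3, "dy": -0.5, "dz": 0, "turn": 0}, {"dx": 1.3, "dy": -0.3, "dz": 0, "turn": 0}, {"dx": 1.4, "dy": -0.2, "dz": 0, "turn": 0}]}}

```text
time: 13.08
eef_pos: [585.7, -297.7, 185.7]
ee_rot: [-1.557, -0.103, 0.173]
force: [-2.2, 0.5, 0.2]
width: 0.11
```

```bash
python3 - <<'E'
from h import *
H=np.array([589.1,-298.5,85]); t=th(H,9.9);print(status.read_state()['width']*88,t); arc(H,9.9,t[0],1.93,7)
E
```

```text
9.677452673049155 (np.float64(1.132393882185864), np.float64(119.70257484705873), np.float64(-2.415208422277355), np.float64(119.67820684357139))
[ 1.35 -0.01 -0.  ] cum z,x [ 11. 118.]
[ 1.34  0.14 -0.01] cum z,x [ 24. 116.]
[ 1.31  0.3  -0.01] cum z,x [ 37. 112.]
[ 1.27  0.44 -0.01] cum z,x [ 50. 107.]
[ 1.21  0.58 -0.01] cum z,x [ 62. 101.]
[ 1.14  0.72 -0.01] cum z,x [73. 93.]
[ 1.05  0.84 -0.01] cum z,x [83. 84.]
```

>>> {"api": "arm_command", "payload": {"targets": [{"dx": 1.3, "dy": 0.1, "dz": 0, "turn": 0}, {"dx": 1.3, "dy": 0.2, "dz": 0, "turn": 0}, {"dx": 1.3, "dy": 0.3, "dz": 0, "turn": 0}, {"dx": 1.3, "dy": 0.5, "dz": 0, "turn": 0}, {"dx": 0, "dy": 0, "dz": 0, "turn": 0}]}}

```text
time: 13.7
eef_pos: [643.3, -287.6, 171.0]
ee_rot: [-1.559, -0.108, 0.172]
force: [1.5, 0.1, 0.2]
width: 0.111
```

```bash
python3 - <<'E'
from h import *
H=np.array([589.1,-298.5,85]); t=th(H,9.9);print(status.read_state()['width']*88,t); arc(H,9.9,t[0],1.93,3)
E
```

```text
9.744151981784892 (np.float64(1.6428958487322913), np.float64(119.02699322090258), np.float64(56.05119281126986), np.float64(105.00328042324506))
[ 0.99  0.54 -0.01] cum z,x [65. 98.]
[ 0.94  0.63 -0.01] cum z,x [74. 92.]
[ 0.87  0.72 -0.01] cum z,x [83. 84.]
```

>>> {"api": "arm_command", "payload": {"targets": [{"dx": 1, "dy": 0.5, "dz": 0, "turn": 0}, {"dx": 0.9, "dy": 0.6, "dz": 0, "turn": 0}, {"dx": 0.7, "dy": 0.6, "dz": 0, "turn": 0}, {"dx": 0, "dy": 0, "dz": 0, "turn": 0}]}}

```text
time: 14.2
eef_pos: [669.5, -283.0, 151.3]
ee_rot: [-1.559, -0.107, 0.172]
force: [0.8, -0.4, -1.1]
width: 0.11
```

```bash
python3 - <<'E'
from h import *
H=np.array([589.1,-298.5,85]); t=th(H,9.9);print(status.read_state()['width']*88,t,status.read_state()['joints'].round(2))
E
```

```text
9.691674575974336 (np.float64(1.9217403665952926), np.float64(118.74791790856781), np.float64(82.59368475138095), np.float64(85.3191141937694)) [-0.08  0.73  0.64  1.47 -0.44  1.13  0.82]
```

>>> {"api": "arm_command", "payload": {"targets": [{"dx": 0, "dy": 0, "dz": 0, "turn": 0}, {"dx": 0, "dy": 0, "dz": 0, "turn": 0}, {"dx": 0, "dy": 0, "dz": 0, "turn": 0}], "hand": 0.25}}

```text
time: 14.58
eef_pos: [669.2, -282.4, 151.3]
ee_rot: [-1.558, -0.107, 0.172]
force: [0.1, -0.8, 0.1]
width: 0.246
```

>>> {"api": "arm_command", "payload": {"targets": [{"dx": 0, "dy": -2, "dz": 0, "turn": 0}, {"dx": 0, "dy": -4, "dz": 0, "turn": 0}, {"dx": 0, "dy": -5, "dz": 0, "turn": 0}, {"dx": 0, "dy": -4, "dz": 0, "turn": 0}, {"dx": 0, "dy": 0, "dz": 0, "turn": 0}]}}

```text
time: 15.2
eef_pos: [675.5, -284.0, 312.6]
ee_rot: [-1.56, -0.109, 0.168]
force: [-0.1, -0.2, -0.9]
width: 0.25
```

```bash
python3 - <<'E'
from h import *
plan((525,-310,290),99.9,10)
E
```

```text
pos [ 675.5 -284.   312.6] yaw 10.1 dyaw 89.8 n 10
   [-1.52  0.28  0.01] turn -8.98
   [-1.5   0.28  0.24] turn -8.98
   [-1.44  0.28  0.47] turn -8.98
   [-1.35  0.28  0.69] turn -8.98
   [-1.23  0.28  0.89] turn -8.98
   [-1.07  0.28  1.08] turn -8.98
   [-0.89  0.28  1.23] turn -8.98
   [-0.69  0.28  1.35] turn -8.98
   [-0.47  0.28  1.44] turn -8.98
   [-0.24  0.28  1.5 ] turn -8.98
```

>>> {"api": "arm_command", "payload": {"targets": [{"dx": -1.5, "dy": 0.2, "dz": 0, "turn": -9}, {"dx": -1.5, "dy": 0.2, "dz": 0.2, "turn": -9}, {"dx": -1.4, "dy": 0.2, "dz": 0.5, "turn": -9}, {"dx": -1.4, "dy": 0.2, "dz": 0.7, "turn": -9}, {"dx": -1.2, "dy": 0.3, "dz": 0.9, "turn": -9}]}}

```text
time: 15.82
eef_pos: [598.0, -297.2, 304.8]
ee_rot: [-1.409, -0.74, 0.795]
force: [0.2, -0.5, 0.3]
width: 0.254
```

>>> {"api": "arm_command", "payload": {"targets": [{"dx": -1.1, "dy": 0.3, "dz": 1.1, "turn": -9}, {"dx": -0.9, "dy": 0.3, "dz": 1.2, "turn": -9}, {"dx": -0.7, "dy": 0.3, "dz": 1.4, "turn": -9}, {"dx": -0.5, "dy": 0.3, "dz": 1.4, "turn": -9}, {"dx": -0.2, "dy": 0.3, "dz": 1.5, "turn": -9}]}}

```text
time: 16.45
eef_pos: [517.8, -313.3, 292.0]
ee_rot: [-1.056, -1.346, 1.388]
force: [-0.6, -0.0, 0.3]
width: 0.247
```

>>> {"api": "arm_command", "payload": {"targets": [{"dx": 0, "dy": 0, "dz": 0, "turn": 0}]}}

```text
time: 16.58
eef_pos: [516.4, -313.9, 292.1]
ee_rot: [-1.057, -1.344, 1.386]
force: [0.6, 0.1, 0.4]
width: 0.249
```

```bash
python3 - <<'E'
from h import *
f=save('wrist','w_in'); s=status.read_state(); print(s['time'],s['joints'].round(2)); print(toolT().round(3))
print(proj(f,[[530,-308.8,73]]))
cv2.imwrite('pics/i.png',cv2.resize(f['color'][0:300,80:480],(800,600),interpolation=cv2.INTER_CUBIC))
E
```

```text
16.625 [ 0.14  0.34  0.39  1.64 -0.11  1.23  2.34]
[[-2.22000e-01 -4.20000e-02 -9.74000e-01  5.17271e+02]
 [ 9.75000e-01  3.00000e-03 -2.22000e-01 -3.13460e+02]
 [ 1.30000e-02 -9.99000e-01  4.00000e-02  2.92153e+02]
 [ 0.00000e+00  0.00000e+00  0.00000e+00  1.00000e+00]]
[[249.78232146 182.08717731]]
```

View pics/i.png

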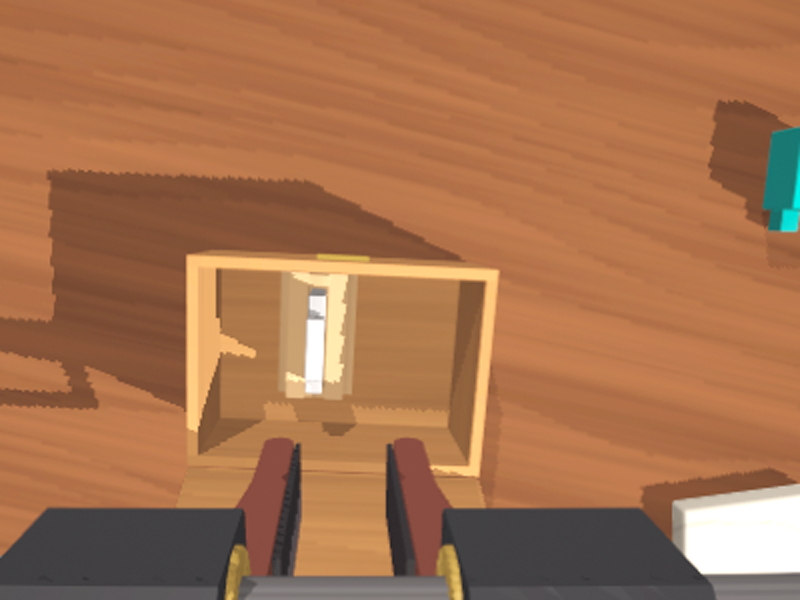

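```bash
python3 - <<'E'
from h import *
f=load('w_in'); q=lambda *p:np.array(p)/2+[80,0]
print('rim85',onz(f,q((187,256),(498,270),(480,475),(190,466)),85).round(1)[:,:2].tolist())
print('tab top z73',onz(f,q((317,318),(314,393)),73).round(1)[:,:2].tolist())
print('shoulder z55',onz(f,q((318,290),(314,393)),55).round(1)[:,:2].tolist())
print('foot z25',onz(f,q((317,273),(313,398)),25).round(1)[:,:2].tolist())
hsv=cv2.cvtColor(f['color'],cv2.COLOR_BGR2HSV)
for v in range(143,200,2): print(v,hsv[v,237].tolist(),end=' ')
g=hsv[...,1]; 
for v in (148,165,180,190):
    r=np.where((hsv[v,225:250,1]<45))[0]+225; print('\n',v,r.min() if len(r) else None,r.max() if len(r) else None)
E
```

```text
rim85 [[487.4, -403.2], [457.4, -236.6], [574.1, -214.7], [605.4, -380.8]]
tab top z73 [[506.6, -327.3], [550.0, -319.6]]
shoulder z55 [[492.7, -330.2], [554.5, -319.1]]
foot z25 [[485.3, -333.1], [565.5, -318.2]]
143 [16, 112, 201] 145 [11, 15, 137] 147 [11, 14, 141] 149 [10, 9, 247] 151 [10, 9, 247] 153 [10, 9, 248] 155 [9, 9, 203] 157 [10, 9, 174] 159 [8, 11, 178] 161 [0, 0, 255] 163 [0, 0, 255] 165 [0, 0, 255] 167 [0, 0, 255] 169 [0, 0, 255] 171 [0, 0, 255] 173 [0, 0, 255] 175 [0, 0, 255] 177 [0, 0, 255] 179 [0, 0, 255] 181 [0, 0, 255] 183 [0, 0, 255] 185 [0, 0, 255] 187 [0, 0, 255] 189 [0, 0, 255] 191 [13, 9, 251] 193 [11, 8, 252] 195 [10, 9, 253] 197 [15, 98, 195] 199 [14, 147, 172] 
 148 234 242

 165 233 241

 180 233 241

 190 233 240
```

The open case is in view and the flap has stayed back. The plate's tab top is at crop (316,350), in the foot's slot, at about world (525,-325), with its plane along the case's x.

```bash
python3 - <<'E'
from h import *
plan((524,-325,110),99.9,4)
E
```

```text
pos [ 517.3 -313.5  292.2] yaw 102.8 dyaw -2.9 n 4
   [-0.38  4.54 -0.28] turn 0.73
   [-0.37  4.54 -0.29] turn 0.73
   [-0.37  4.54 -0.29] turn 0.73
   [-0.37  4.54 -0.3 ] turn 0.73
```

>>> {"api": "arm_command", "payload": {"targets": [{"dx": -0.4, "dy": 4.5, "dz": -0.3, "turn": 0.7}, {"dx": -0.4, "dy": 4.5, "dz": -0.3, "turn": 0.7}, {"dx": -0.4, "dy": 4.5, "dz": -0.3, "turn": 0.7}, {"dx": -0.4, "dy": 4, "dz": -0.3, "turn": 0.7}, {"dx": 0, "dy": 0, "dz": 0, "turn": 0}], "hand": 0.4}}

```text
time: 17.25
eef_pos: [531.3, -324.5, 113.2]
ee_rot: [-1.097, -1.301, 1.341]
force: [-0.7, -0.3, -0.0]
width: 0.396
```

```bash
python3 - <<'E'
from h import *
plan((524,-325,90),99.9,2);print(toolT()[:3,:3].round(3))
E
```

```text
pos [ 531.3 -324.5  113.2] yaw 99.3 dyaw 0.6 n 2
   [0.02 1.17 0.32] turn -0.32
   [0.03 1.17 0.32] turn -0.32
[[-0.161 -0.037 -0.986]
 [ 0.987  0.002 -0.161]
 [ 0.008 -0.999  0.037]]
```

>>> {"api": "arm_command", "payload": {"targets": [{"dx": 0, "dy": 1, "dz": 0.7, "turn": -0.6}, {"dx": 0, "dy": 1.5, "dz": 0.1, "turn": 0}, {"dx": 0, "dy": 0, "dz": 0, "turn": 0}]}}

```text
time: 17.62
eef_pos: [524.5, -326.5, 90.7]
ee_rot: [-1.097, -1.311, 1.348]
force: [-0.4, 0.4, 0.4]
width: 0.402
```

```bash
python3 - <<'E'
from h import *
plan((524.5,-325,39),99.9,4)
E
```

```text
pos [ 524.5 -326.5   90.7] yaw 99.8 dyaw 0.1 n 4
   [ 0.03  1.29 -0.05] turn -0.01
   [ 0.03  1.29 -0.05] turn -0.01
   [ 0.03  1.29 -0.05] turn -0.01
   [ 0.03  1.29 -0.05] turn -0.01
```

>>> {"api": "arm_command", "payload": {"targets": [{"dx": 0.1, "dy": 1.3, "dz": 0, "turn": 0}, {"dx": 0, "dy": 1.3, "dz": 0, "turn": 0}, {"dx": 0, "dy": 1.3, "dz": 0, "turn": 0}, {"dx": 0, "dy": 1.1, "dz": 0, "turn": 0}, {"dx": 0, "dy": 0, "dz": 0, "turn": 0}]}}

```text
time: 18.25
eef_pos: [523.1, -325.5, 37.9]
ee_rot: [-1.098, -1.312, 1.347]
force: [0.0, 0.4, 0.1]
width: 0.4
```

```bash
python3 - <<'E'
from h import *
plan((524.5,-325,39),99.9,1)
E
```

```text
pos [ 523.1 -325.5   37.9] yaw 99.8 dyaw 0.1 n 1
   [ 0.03 -0.11 -0.14] turn -0.07
```

No contact. Grip, then check the lateral force and width before lifting.

>>> {"api": "arm_command", "payload": {"targets": [{"dx": 0, "dy": 0, "dz": 0, "turn": 0}, {"dx": 0, "dy": 0, "dz": 0, "turn": 0}, {"dx": 0, "dy": 0, "dz": 0, "turn": 0}, {"dx": 0, "dy": 0, "dz": 0, "turn": 0}], "hand": 0, "squeeze": 45}}

```text
time: 18.75
eef_pos: [523.7, -326.0, 38.7]
ee_rot: [-1.1, -1.312, 1.347]
force: [-0.0, -0.4, -2.3]
width: 0.115
```

>>> {"api": "arm_command", "payload": {"targets": [{"dx": 0, "dy": -0.8, "dz": 0, "turn": 0}, {"dx": 0, "dy": -1, "dz": 0, "turn": 0}, {"dx": 0, "dy": -1, "dz": 0, "turn": 0}]}}

```text
time: 19.12
eef_pos: [523.8, -325.4, 67.6]
ee_rot: [-1.098, -1.311, 1.347]
force: [1.1, -0.4, -2.8]
width: 0.109
```

```bash
python3 - <<'E'
from h import *
s=status.read_state();print(s['width']*88,s['force'].round(1));plan((523,-325.5,220),99.9,4)
E
```

```text
9.615599617932435 [ 1.1 -0.4 -2.8]
pos [ 523.8 -325.4   67.6] yaw 99.8 dyaw 0.1 n 4
   [ 0.02 -3.81  0.14] turn -0.02
   [ 0.02 -3.81  0.14] turn -0.02
   [ 0.02 -3.81  0.14] turn -0.02
   [ 0.02 -3.81  0.14] turn -0.02
```

Gripped: width 9.6 mm, weight about 0.28 kg. Lift clear and carry it to the slab.

>>> {"api": "arm_command", "payload": {"targets": [{"dx": 0, "dy": -3.5, "dz": 0, "turn": 0}, {"dx": 0, "dy": -3.8, "dz": 0.1, "turn": 0}, {"dx": 0, "dy": -3.8, "dz": 0.1, "turn": 0}, {"dx": 0, "dy": -3.5, "dz": 0.1, "turn": 0}, {"dx": 0, "dy": 0, "dz": 0, "turn": 0}]}}

```text
time: 19.75
eef_pos: [525.5, -326.1, 221.9]
ee_rot: [-1.101, -1.312, 1.346]
force: [-0.2, 0.4, -2.5]
width: 0.11
```

```bash
python3 - <<'E'
from h import *
for n in ('side0','scene0','w_st'):
    f=load(n); hsv=cv2.cvtColor(f['color'],cv2.COLOR_BGR2HSV)
    m=((hsv[...,1]<60)&(hsv[...,2]>200)).astype(np.uint8)
    if n[0]=='w': m[240:]=0
    m=cv2.morphologyEx(m,cv2.MORPH_OPEN,np.ones((3,3)))
    k,l,st,c=cv2.connectedComponentsWithStats(m)
    for i in range(1,k):
        P=onz(f,[c[i]],20)[0]
        if st[i,4]>500 and np.hypot(P[0]-618,P[1]-25)<60:
            h=cv2.convexHull(max(cv2.findContours((l==i).astype(np.uint8),0,2)[0],key=cv2.contourArea)); q=cv2.approxPolyDP(h,6,True).reshape(-1,2)
            Q=onz(f,q,20)[:,:2]; print(n,P[:2].round(0),Q.round(0).tolist(),Q.mean(0).round(1))
s=status.read_state(); print(s['width'],s['joints'].round(2)); plan((618.5,25,225),95,8)
E
```

```text
side0 [616.  30.] [[591.0, -39.0], [554.0, 60.0], [642.0, 96.0], [681.0, -3.0]] [616.9  28.5]
scene0 [629.  24.] [[594.0, -43.0], [560.0, 47.0], [663.0, 89.0], [695.0, -0.0]] [627.8  23.1]
w_st [618.  23.] [[647.0, 81.0], [680.0, -8.0], [590.0, -41.0], [557.0, 50.0]] [618.5  20.6]
0.10989381331512091 [ 0.16  0.41  0.39  1.7  -0.16  1.09  2.34]
pos [ 525.5 -326.1  221.9] yaw 99.8 dyaw -4.8 n 8
   [ 4.13 -0.08 -1.89] turn 0.6
   [ 4.15 -0.08 -1.85] turn 0.6
   [ 4.17 -0.08 -1.8 ] turn 0.6
   [ 4.18 -0.08 -1.76] turn 0.6
   [ 4.2  -0.08 -1.72] turn 0.6
   [ 4.22 -0.08 -1.67] turn 0.6
   [ 4.24 -0.08 -1.63] turn 0.6
   [ 4.25 -0.08 -1.58] turn 0.6
```

>>> {"api": "arm_command", "payload": {"targets": [{"dx": 2.5, "dy": 0, "dz": -1.2, "turn": 0.6}, {"dx": 4.2, "dy": 0, "dz": -1.8, "turn": 0.6}, {"dx": 4.2, "dy": 0, "dz": -1.8, "turn": 0.6}, {"dx": 4.2, "dy": 0, "dz": -1.8, "turn": 0.6}, {"dx": 4.2, "dy": 0, "dz": -1.7, "turn": 0.6}]}}

```text
time: 20.38
eef_pos: [575.6, -121.5, 214.5]
ee_rot: [-1.129, -1.26, 1.304]
force: [0.9, 0.1, -2.5]
width: 0.111
```

```bash
python3 - <<'E'
from h import *
plan((617.5,22,225),95,5)
E
```

```text
pos [ 575.6 -121.5  214.5] yaw 96.1 dyaw -1.1 n 5
   [ 2.76 -0.24 -1.13] turn 0.23
   [ 2.77 -0.24 -1.12] turn 0.23
   [ 2.77 -0.24 -1.11] turn 0.23
   [ 2.78 -0.24 -1.1 ] turn 0.23
   [ 2.78 -0.24 -1.09] turn 0.23
```

>>> {"api": "arm_command", "payload": {"targets": [{"dx": 3.6, "dy": -0.3, "dz": -1.1, "turn": 0.2}, {"dx": 3.4, "dy": -0.3, "dz": -1.1, "turn": 0.2}, {"dx": 2.8, "dy": -0.3, "dz": -1.1, "turn": 0.2}, {"dx": 1.8, "dy": -0.3, "dz": -0.8, "turn": 0.2}, {"dx": 0, "dy": 0, "dz": 0, "turn": 0}]}}

```text
time: 21.0
eef_pos: [601.6, 7.4, 218.5]
ee_rot: [-1.124, -1.247, 1.303]
force: [-0.7, -0.4, -2.8]
width: 0.11
```

```bash
python3 - <<'E'
from h import *
plan((617.5,22,225),95,1)
E
```

```text
pos [601.6   7.4 218.5] yaw 95.7 dyaw -0.7 n 1
   [ 1.3  -0.72 -1.69] turn 0.72
```

>>> {"api": "arm_command", "payload": {"targets": [{"dx": 0.7, "dy": -0.4, "dz": -0.9, "turn": 0}, {"dx": 0.6, "dy": -0.4, "dz": -0.9, "turn": 0}, {"dx": 0, "dy": 0, "dz": 0, "turn": 0}, {"dx": 0, "dy": 0, "dz": 0, "turn": 0}, {"dx": 0, "dy": 0, "dz": 0, "turn": 0}]}}

```text
time: 21.62
eef_pos: [619.2, 17.8, 225.7]
ee_rot: [-1.128, -1.241, 1.301]
force: [0.8, 0.0, -2.2]
width: 0.112
```

```bash
python3 - <<'E'
from h import *
plan((617.5,22,225),95,1); s=status.read_state(); print(s['joint_velocities'].round(3),s['width'],s['force'].round(1)); print(toolT()[:3,:3].round(3))
a=save('scene','fa');b=save('side','fb')
cv2.imwrite('pics/j.png',np.hstack([cv2.resize(a['color'][70:290,100:400],(400,293)),cv2.resize(b['color'][70:384,150:450],(400,419))[:293]]) if 0 else cv2.resize(np.hstack([a['color'],b['color']]),(800,300)))
c=np.zeros((600,800,3),np.uint8); c[:300,:400]=cv2.resize(a['color'],(400,300));c[:300,400:]=cv2.resize(b['color'],(400,300))
pa=proj(a,[[618,22,206]])[0].astype(int);pb=proj(b,[[618,22,206]])[0].astype(int); print(pa,pb)
for o,(f,p) in zip((0,400),((a,pa),(b,pb))):
    x,y=max(p[0]-60,0),max(p[1]-30,0); c[300:,o:o+400]=cv2.resize(f['color'][y:y+90,x:x+120],(400,300),interpolation=cv2.INTER_CUBIC)
cv2.imwrite('pics/j.png',c)
E
```

```text
pos [619.2  17.8 225.7] yaw 95.4 dyaw -0.4 n 1
   [0.44 0.08 0.12] turn 0.37
[ 0.004  0.001  0.003  0.002  0.002  0.001 -0.001] 0.11246070223290433 [ 0.8  0.  -2.2]
[[-0.094 -0.049 -0.994]
 [ 0.996 -0.003 -0.094]
 [ 0.002 -0.999  0.049]]
[241 166] [239 169]
```

View pics/j.png

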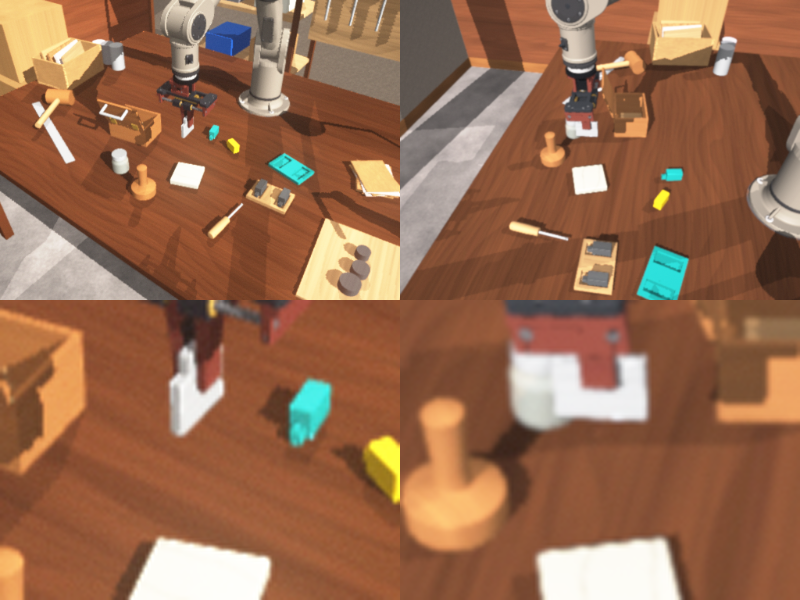

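The scene and side views show the plate held upright over the slab, the flap standing back, both stamps in the tray and everything else untouched. The arm is at rest, so I'm handing in.

```bash
python3 - <<'E'
from h import *
print(workorder.job_done())
E
```

```text
the job is handed in; nothing more can be done
None
```

The job is done in the order asked and handed in at about 22 s of the 72 s allowed; the hand-in gives no verdict.

- **Stamp:** the loose stamp stands flat in the empty pocket of the wooden tray and is released. The wrist picture shows it parallel to the other stamp, with both tabs pointing away from the robot.
- **Flap:** I swung it by its bar to about 1.92 rad and let go. In later pictures it still stands back.
- **Plate:** I drew it out of the slot and am holding it upright and still with 45 N. The gripper is within about 5 mm of the slab's middle. By my estimate the lower edge is about 175 mm above the stone.
- **Other things:** in the last pictures the other stamp, pounder, jar, awl and look-alikes look untouched.

Three checks were less than clean:
- **Tool tilt:** the tool ended about 2.8° off vertical. About 2° of that was there when it gripped the plate, so the plate itself should lean by less than 1°.
- **Slab position:** its centre came out up to about 10 mm apart between cameras. I used the wrist camera's near-overhead view.
- **Stamp lowering:** the last 1 mm command did not move the arm and showed no clear contact force. The picture after release showed the stamp seated.

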